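# Push the boxed part between two pulleys onto the order mat

## Robot

A 7-joint arm with a two-finger parallel gripper is mounted at the origin on the work surface. World frame = base frame: x ahead of the robot, y to its left, z up, the work surface at z = 0. Lengths are in m, angles in rad, forces in N, time in s.
With the tool pointing down it reaches from about 0.425 to 1.025 m from the base axis. Payload 9.4 kg.
Tool frame: the origin (TCP) lies on the centre line of the jaws, within the pads' length; the fingertips stand tip_reach ahead of it and the grasp point (between the pads) lies 2 mm behind it (tip_reach is the distance from the TCP to the fingertips, in m); y points along the fingers, x is the direction in which the jaws open and shut, and the axes are right-handed (so a half turn about y gives the same grasp; the last joint's range is limited). The gripper opens to 85 mm and grips with 20 to 120 N. Pads are 22 mm wide; open, the fingers measure 114 mm over their backs; the gripper's body (76 mm by 85 mm) begins 54 mm behind the grasp point. The pads swing forward as they close: fully open they stand 13 mm farther back than shut.
Start: joints at [-1.367, 0.599, -0.003, 1.599, 0.002, 0.943, -0.08], TCP at [0.201, 0.697, 0.248] pointing down, gripper open.
Joint ranges: [-2.57, 2.57], [-0.35, 1.97], [-1.29, 1.29], [0.11, 2.56], [-1.05, 4.19], [0.11, 1.86], [-2.63, 2.63]. Speed limits (rad/s): [2.22, 2.22, 3.01, 3.01, 3.14, 3.14, 3.14].

## Interface

Orientations are given as a unit quaternion [w, x, y, z].
In Python, from bench import * gives the robot as it stands.
- The arm moves only by the tool move_arm, never from a script. Its argument "commands" is a list of rows, each an object of numbers: "rx", "ry", "rz": the turn, a rotation vector about the tool's x, y, z each as a share of 8 degrees, from -1 to 1; "dx", "dy", "dz": the shift along the tool's x, y, z each as a share of 3 cm, from -1 to 1; "grip": the opening, from 0 (shut) to 1 (fully open). In form: [{"rx": .., "ry": .., "rz": .., "dx": .., "dy": .., "dz": .., "grip": ..}, ...]. A call has 1 to 5 rows; each row shifts and turns the commanded pose from where the row before left it, along the tool's axes as they then stand; what a row does not reach is not made up. A row lasts 1/8 s, in which the tool goes at most 62.5 mm and 10.7 degrees, less where a joint would pass 70% of its speed; a pose out of reach is approached as far as the arm can. A call with a number of a shift or a turn outside -1 to 1 is refused whole. A call with a gripper value outside its range is refused whole. The fingers move at their own pace and stop on an object; "squeeze" is the grip in N (left out, the last holds). Time passes only in rows, so rows that do not move let the fingers close. It gives the time, the measured TCP pose, the force and the opening at its end, in the units of the state.
- sense(): the state, without advancing time (a new reading comes with each control period).
- camera(name): name is "scene" or "side" or "wrist"; returns the picture (480x640x3 uint8, red, green, blue); there is no depth.
- camera_model(name): a dict with "camera_matrix" (3x3 intrinsics, pixels), "camera_from_world" (4x4, takes a point from world to camera coordinates). Camera axes: x right, y down, z forward; pixel columns grow to the right and rows downward; lengths in m; the calibration is good to about 2 mm. A picture is of the moment at which its call begins: read the wrist's pose just before it. camera_model takes no time and is no camera call; for the wrist camera it gives the pose at the moment of the call.
- sign_off(): hands the job in, once; it reports no verdict.
The state is a dict: "t": time; "joint_pos": joint angles; "joint_velocities": joint speeds; "joint_efforts": joint torques, N m; "tcp_pos": TCP position; "ee_rot": TCP orientation; "contact_force": force on the tool from outside, world axes, zero at the start; "wrist_torque": the same for the moment, N m; "finger_gap": opening from 0.0 (shut) to 1.0 (fully open).
Only numpy, scipy, OpenCV 4.12 (cv2) and the standard library are available. Lean on these libraries where they do the work, as an engineer would, in place of code of your own. Each camera call takes 0.05 s, during which the arm holds its last target.

## Task

On the parts counter, push the flat cardboard carton (the big one with the white paper bands) lengthwise through the narrow gap between the two heavy iron pulleys and on until it lies wholly on the dark order mat behind them. Only push it along the counter with the fingers: do not lift or tip it, and leave the other things where they are.

Things in the scene. Friction and masses are not known exactly. Their poses are not given: they have to be found in the camera images.
- carton: the part to push: a flat closed cardboard carton, 64 mm wide (its x), 104 mm long (its y), 42 mm high, weighing 0.25 to 0.5 kg, with plain white paper bands, lying on the counter and free to slide and turn. Origin at the centre of its underside, z up. It starts on the side of the two pulleys away from the mat, turned up to about 30 degrees off the mat's y axis
- corner0 (a point): the bottom corner of the flat carton at +32 mm, +52 mm along its own x and y axes
- corner1 (a point): the bottom corner of the flat carton at +32 mm, -52 mm along its own x and y axes
- corner2 (a point): the bottom corner of the flat carton at -32 mm, -52 mm along its own x and y axes
- corner3 (a point): the bottom corner of the flat carton at -32 mm, +52 mm along its own x and y axes
- mat: the order mat: a thin dark rubber rectangle let into the counter, under 1 mm thick (it does not hinder sliding), 100 mm along its x and 140 mm along its y. Origin at its centre on the counter surface (z = 0). Its +y axis is the direction of travel out of the gap; the gap between the two pulleys is centred 120 mm before the mat's centre (at about x = 0, y = -120 mm in the mat's frame), and the carton starts a further 145 to 180 mm back along -y, up to 40 mm to either side
- pulley_big: the bigger of two heavy dark cast-iron belt pulleys lying flat; too heavy to shift (fixed). A round drum of 150 mm diameter, 46 mm high; origin at the centre of its underside. It bounds the gap on the mat's -x side
- pulley_small: the smaller dark cast-iron belt pulley lying flat, fixed, 120 mm diameter, 46 mm high; origin at the centre of its underside. It bounds the gap on the mat's +x side. The gap between the two drums is 69 to 72 mm wide at its narrowest, so the carton passes only lengthwise, with 5 to 8 mm to spare
- bearing: bystander: loose steel bearing ring, 62 mm across, 18 mm high, beside the mat; origin at the centre of its underside; must be left alone
- jar: bystander: grey plastic jar, 64 mm across, 70 mm high, beside the mat; origin at the centre of its underside; must be left alone
- filter: bystander: white canister filter, 72 mm across, 88 mm high, standing beyond the mat; origin at the centre of its underside; must be left alone
- small_carton: bystander: small upright cardboard carton, 50 x 50 x 75 mm high; origin at the centre of its underside; must be left alone
- wrench: bystander: steel wrench, 170 mm long along its x, lying flat on the counter; origin at the middle of its underside; must be left alone
- bushing: bystander: upright brass bushing, 38 mm across, 40 mm high; origin at the centre of its underside; must be left alone
- flat_carton: bystander: smaller flat cardboard carton, 90 x 60 x 24 mm high; origin at the centre of its underside; must be left alone
Mind the look-alikes: they are no part of the job. Leave any pink or turquoise look-alike of the carton alone.

How it is judged:
By the outcome, as a careful person would: the job done as asked, in the order asked, and still so for the second after the job is handed in, with the robot touching nothing.
It also fails if it takes over 64 s, if anything falls off the work surface, if the arm or the gripper's body presses on something with over 40 N, if the wrist force passes 120 N, or if a joint passes its speed limit or range.

## Working session

There is one attempt and no reset: what is moved stays moved. The work goes in short steps, Python scripts to look and compute and a tool call to move; the robot and the scene stay as the last step left them, time stands still between calls to the robot, and variables do not carry over. Pictures are saved under pics/ and viewed, and the job is handed in when it is done.

Besides the shell and the picture viewer there is one more tool, called as a command line: name --argument value ..., lists and objects as JSON in quotes. move_arm: Moves the arm, as the interface text tells. Shift numbers are shares of 3 cm and turn numbers shares of 8 degrees, none past 1 either way. Its arguments: {"type":"object","properties":{"commands":{"type":"array"},"squeeze":{"type":"number"}},"required":["commands"]}

```bash
ls; mkdir -p pics; python3 - <<'E'
from bench import *
import cv2
print(sense())
for n in ("scene","side"):
    im=camera(n); cv2.imwrite(f"pics/{n}0.png",im[:,:,::-1]); m=camera_model(n); print(n,m)
E
```

```text
pics
{'t': 0.0, 'joint_pos': array([-1.36667589,  0.60010752, -0.00255123,  1.60014503,  0.00180361,
        0.94291303, -0.07978668]), 'joint_velocities': array([-3.73092251e-04,  2.71266424e-03,  2.85079629e-04,  2.00849774e-03,
       -1.07072893e-05,  2.92198197e-04,  7.02228816e-04]), 'joint_efforts': array([ 3.06091197e-04, -7.76431203e+01,  1.56440455e+00, -2.58022642e+01,
        1.22751697e-02,  8.48270516e-03, -3.20984600e-05]), 'tcp_pos': array([0.2008133 , 0.69615756, 0.24742413]), 'ee_rot': array([-0.56466397,  0.56540941,  0.42471562, -0.425539  ]), 'contact_force': array([-0.77825434,  1.32421893, -0.09464362]), 'wrist_torque': array([-0.00177194, -0.07559202,  0.03629252]), 'finger_gap': 1.0008565960508837}
scene {'camera_matrix': array([[433.5623231 ,   0.        , 325.12232224],
       [  0.        , 433.5623231 , 242.75551551],
       [  0.        ,   0.        ,   1.        ]]), 'camera_from_world': array([[ 0.52686477,  0.84990068,  0.00907422, -0.26335614],
       [ 0.62962194, -0.3830948 , -0.6758806 , -0.30020661],
       [-0.5709551 ,  0.36181101, -0.73695527,  1.48012968],
       [ 0.        ,  0.        ,  0.        ,  1.        ]])}
side {'camera_matrix': array([[435.13002375,   0.        , 314.46215593],
       [  0.        , 435.13002375, 240.43539671],
       [  0.        ,   0.        ,   1.        ]]), 'camera_from_world': array([[-0.89602712, -0.44394237, -0.00711076,  0.46985298],
       [-0.33812997,  0.69266604, -0.6370886 ,  0.21110117],
       [ 0.28775601, -0.5684443 , -0.77075778,  0.85780484],
       [ 0.        ,  0.        ,  0.        ,  1.        ]])}
```

View pics/scene0.png

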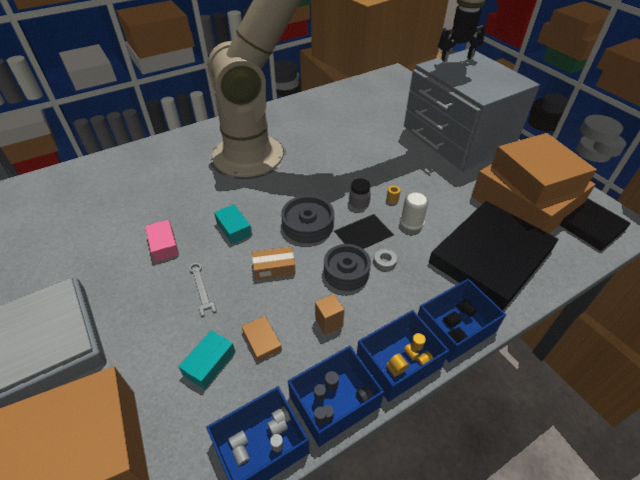

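View pics/side0.png

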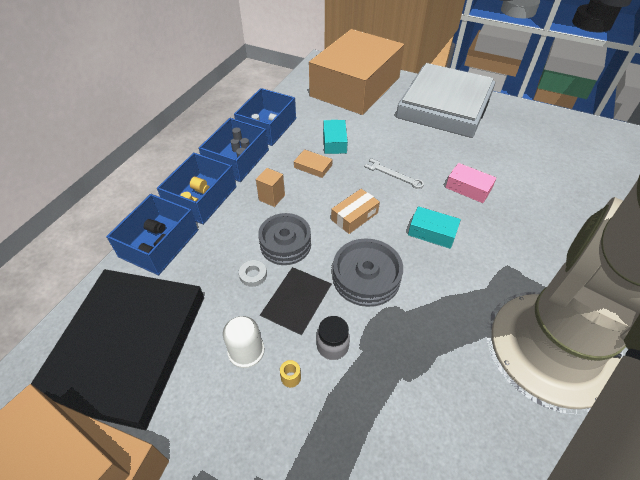

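The scene view shows the carton near (273,263), the big pulley at (308,218), the small pulley at (347,267) and the mat at (365,232). In the side view they are at (355,210), (367,270), (285,238) and (296,300). Next I'll zoom in to measure them.

```bash
cat > h.py <<'E'
import numpy as np, cv2, json
def ray(m,uv,z):
    K=m["camera_matrix"];T=m["camera_from_world"];R=T[:3,:3];t=T[:3,3]
    c=-R.T@t; d=R.T@np.linalg.solve(K,[uv[0],uv[1],1.]); return c+d*(z-c[2])/d[2]
def proj(m,p):
    q=m["camera_from_world"]@np.append(p,1); q=m["camera_matrix"]@q[:3]; return q[:2]/q[2]
E
python3 - <<'E'
import cv2
a=cv2.imread("pics/scene0.png")[190:300,240:400]; cv2.imwrite("pics/sc_crop.png",cv2.resize(a,None,fx=5,fy=5,interpolation=cv2.INTER_CUBIC))
a=cv2.imread("pics/side0.png")[180:340,230:420]; cv2.imwrite("pics/si_crop.png",cv2.resize(a,None,fx=3.7,fy=3.7,interpolation=cv2.INTER_CUBIC))
E
cat > meas.py <<'E'
from h import *
from bench import *
def seg(im,name):
    hsv=cv2.cvtColor(im,cv2.COLOR_RGB2HSV); H,S,V=[hsv[...,i].astype(int) for i in range(3)]
    return H,S,V
E
python3 - <<'E'
import cv2
for n,pts in (("scene",[(365,232),(345,235),(308,205),(270,258),(275,272),(290,235),(310,198),(347,250)]),("side",[(296,300),(355,205),(350,222),(345,215),(372,210),(367,285),(367,247)])):
    im=cv2.imread(f"pics/{n}0.png"); h=cv2.cvtColor(im,cv2.COLOR_BGR2HSV)
    for u,v in pts: print(n,u,v,im[v,u][::-1],h[v,u])
E
```

```text
scene 365 232 [33 31 32] [165  15  33]
scene 345 235 [33 35 33] [60 15 35]
scene 308 205 [69 72 74] [102  17  74]
scene 270 258 [221 213 201] [ 18  23 221]
scene 275 272 [83 62 43] [ 14 123  83]
scene 290 235 [41 40 41] [150   6  41]
scene 310 198 [37 38 42] [114  30  42]
scene 347 250 [38 39 39] [90  7 39]
side 296 300 [54 54 52] [30  9 54]
side 355 205 [245 244 243] [ 15   2 245]
side 350 222 [218 171 119] [ 16 116 218]
side 345 215 [243 242 239] [ 23   4 243]
side 372 210 [200 196 190] [ 18  13 200]
side 367 285 [107 114 118] [101  24 118]
side 367 247 [ 98 102 107] [107  21 107]
```

View pics/sc_crop.png

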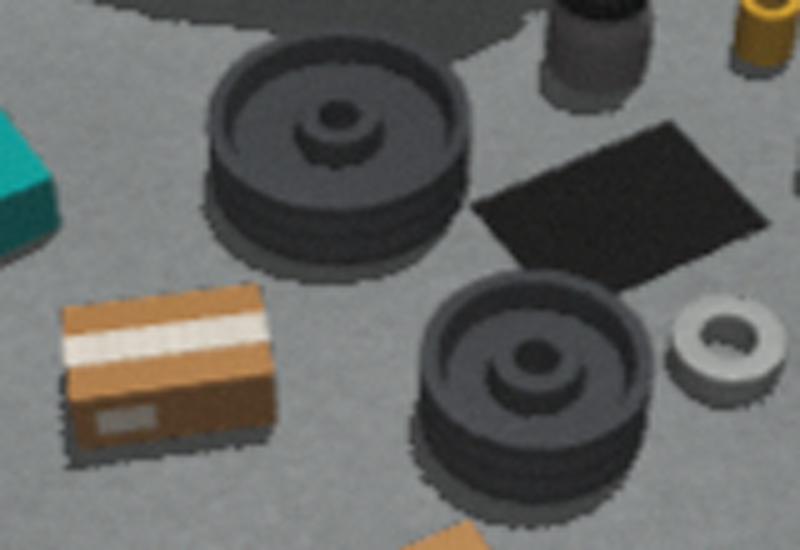

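View pics/si_crop.png

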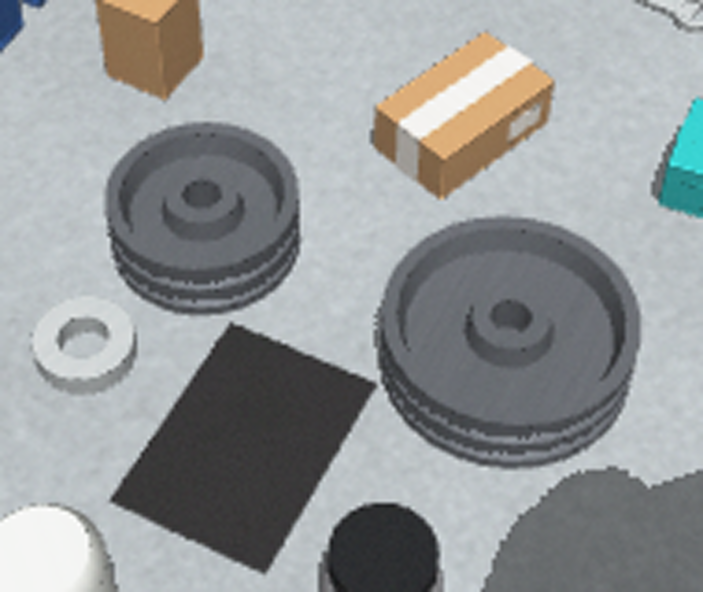

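```bash
cat > m1.py <<'E'
from h import *
from bench import *
from scipy.optimize import least_squares
M={n:camera_model(n) for n in("scene","side")}
P={"side":dict(f=3.7,o=(230,180),mat=[(232,323),(377,383),(266,573),(111,500)],car=[(487,32),(554,80),(443,157),(374,108)],
  small=[(106,200),(299,200),(203,122),(135,147),(271,147)],big=[(378,325),(640,325),(508,217),(420,247),(600,247)]),
 "scene":dict(f=5,o=(240,190),mat=[(472,208),(672,121),(770,224)],car=[(62,308),(260,284),(272,374),(70,402)],
  small=[(420,360),(653,370),(537,270),(455,292),(620,294)],big=[(208,130),(470,130),(340,34),(250,57),(430,57)])}
for n,d in P.items():
  px=lambda q:np.array(q)/d["f"]+d["o"]-.5+.5/d["f"]
  for k,z in (("mat",0.),("car",.042)):
    w=np.array([ray(M[n],px(q),z)[:2] for q in d[k]]); print(n,k,w.round(4).tolist(),"sides",np.linalg.norm(np.roll(w,-1,0)-w,axis=1).round(4), "c",w.mean(0).round(4))
  for k,r in (("small",.06),("big",.075)):
    w=np.array([ray(M[n],px(q),.046)[:2] for q in d[k]])
    s=least_squares(lambda c:np.hypot(*(w-c).T)-r,w.mean(0)); print(n,k,s.x.round(4),"res",s.fun.round(4))
E
python3 m1.py
```

```text
side mat [[0.5543, 0.0526], [0.4559, 0.0536], [0.4578, 0.1933], [0.5573, 0.1916]] sides [0.0985 0.1397 0.0995 0.139 ] c [0.5063 0.1228]
side car [[0.4981, -0.2114], [0.4411, -0.1885], [0.4796, -0.094], [0.5368, -0.1136]] sides [0.0614 0.1021 0.0605 0.1052] c [ 0.4889 -0.1519]
side small [0.5995 0.0035] res [-0.0011  0.0002  0.0017 -0.0004 -0.0022]
side big [0.3935 0.0064] res [ 0.0023 -0.001   0.0004 -0.0024  0.0021]
scene mat [[0.4582, 0.0556], [0.4594, 0.196], [0.5569, 0.1936]] sides [0.1404 0.0975 0.1696] c [0.4915 0.1484]
scene car [[0.4421, -0.1886], [0.4809, -0.0925], [0.5379, -0.1169], [0.5012, -0.2121]] sides [0.1036 0.0621 0.102  0.0637] c [ 0.4905 -0.1525]
scene small [0.6005 0.003 ] res [ 0.     -0.0011 -0.0011 -0.0001  0.0014]
scene big [0.3995 0.0031] res [-0.0015 -0.0012 -0.0006  0.0005  0.    ]
```

move_arm --commands '[{"dx": -0.7,"dz": -0.95,"grip": 0.3},{"dx": -0.7,"dz": -0.95,"grip": 0.3},{"dx": -0.7,"dz": -0.95,"grip": 0.3},{"dx": -0.7,"dz": -0.95,"grip": 0.3},{"dx": -0.7,"dz": -0.95,"grip": 0.3}]' --squeeze 20

```text
invalid input
```

move_arm --commands '[{"dx": -0.7,"dz": -0.95,"grip": 0.3},{"dx": -0.7,"dz": -0.95,"grip": 0.3},{"dx": -0.7,"dz": -0.95,"grip": 0.3},{"dx": -0.7,"dz": -0.95,"grip": 0.3},{"dx": -0.7,"dz": -0.95,"grip": 0.3}]'

```text
invalid input
```

move_arm --commands '[{"dx": -0.7,"dz": -0.95,"grip": 0.3},{"dx": -0.7,"dz": -0.95,"grip": 0.3},{"dx": -0.7,"dz": -0.95,"grip": 0.3},{"dx": -0.7,"dz": -0.95,"grip": 0.3},{"ry": 1,"grip": 0.3}]'

```text
invalid input
```

move_arm --commands '[{"rx": 0,"ry": 0,"rz": 0,"dx": -0.7,"dy": 0,"dz": -0.95,"grip": 0.3},{"rx": 0,"ry": 0,"rz": 0,"dx": -0.7,"dy": 0,"dz": -0.95,"grip": 0.3},{"rx": 0,"ry": 0,"rz": 0,"dx": -0.7,"dy": 0,"dz": -0.95,"grip": 0.3},{"rx": 0,"ry": 0,"rz": 0,"dx": -0.7,"dy": 0,"dz": -0.95,"grip": 0.3},{"rx": 0,"ry": 0,"rz": 0,"dx": -0.7,"dy": 0,"dz": -0.95,"grip": 0.3}]' --squeeze 20

```text
t: 0.72
tcp_pos: [0.3051, 0.5681, 0.2563]
ee_rot: [0.571, -0.557, -0.433, 0.421]
contact_force: [-17.0, 23.5, 38.5]
finger_gap: 0.302
```

move_arm --commands '[{"rx": 0,"ry": 0,"rz": 0,"dx": -0.7,"dy": 0,"dz": -0.95,"grip": 0.3},{"rx": 0,"ry": 0,"rz": 0,"dx": -0.7,"dy": 0,"dz": -0.95,"grip": 0.3},{"rx": 0,"ry": 0,"rz": 0,"dx": -0.7,"dy": 0,"dz": -0.95,"grip": 0.3},{"rx": 0,"ry": 0,"rz": 0,"dx": -0.7,"dy": 0,"dz": -0.95,"grip": 0.3},{"rx": 0,"ry": 0,"rz": 0,"dx": -0.7,"dy": 0,"dz": -0.95,"grip": 0.3}]'

```text
t: 1.35
tcp_pos: [0.4171, 0.4147, 0.2481]
ee_rot: [-0.565, 0.565, 0.425, -0.425]
contact_force: [0.5, -0.3, 0.0]
finger_gap: 0.304
```

move_arm --commands '[{"rx": 0,"ry": 1,"rz": 0,"dx": -0.7,"dy": 0,"dz": -0.9,"grip": 0.3},{"rx": 0,"ry": 1,"rz": 0,"dx": -0.9,"dy": 0,"dz": -0.9,"grip": 0.3},{"rx": 0,"ry": 1,"rz": 0,"dx": -0.8,"dy": 0,"dz": -0.9,"grip": 0.3},{"rx": 0,"ry": 1,"rz": 0,"dx": -0.6,"dy": 0,"dz": -0.9,"grip": 0.3},{"rx": 0,"ry": 1,"rz": 0,"dx": -0.5,"dy": 0,"dz": -0.9,"grip": 0.3}]'

```text
t: 1.98
tcp_pos: [0.4766, 0.2553, 0.2482]
ee_rot: [-0.677, 0.677, 0.204, -0.205]
contact_force: [0.5, 0.6, -0.5]
finger_gap: 0.297
```

move_arm --commands '[{"rx": 0,"ry": 1,"rz": 0,"dx": -0.5,"dy": 0,"dz": -0.85,"grip": 0.3},{"rx": 0,"ry": 1,"rz": 0,"dx": -0.3,"dy": 0,"dz": -0.9,"grip": 0.3},{"rx": 0,"ry": 1,"rz": 0,"dx": -0.2,"dy": 0,"dz": -0.95,"grip": 0.3},{"rx": 0,"ry": 1,"rz": 0,"dx": 0,"dy": 0,"dz": -1,"grip": 0.3},{"rx": 0,"ry": 1,"rz": 0,"dx": 0.1,"dy": 0,"dz": -1,"grip": 0.3}]'

```text
t: 2.6
tcp_pos: [0.4941, 0.1095, 0.2482]
ee_rot: [-0.706, 0.706, -0.039, 0.039]
contact_force: [-0.3, 0.7, -1.4]
finger_gap: 0.3
```

move_arm --commands '[{"rx": 0,"ry": 1,"rz": 0,"dx": 0.1,"dy": 0,"dz": -1,"grip": 0.3},{"rx": 0,"ry": 1,"rz": 0,"dx": 0.2,"dy": 0,"dz": -1,"grip": 0.3},{"rx": 0,"ry": 0,"rz": 0,"dx": 0.4,"dy": 0,"dz": -1,"grip": 0.3},{"rx": 0,"ry": 0,"rz": 0,"dx": 0.4,"dy": 0,"dz": -1,"grip": 0.3},{"rx": 0,"ry": 0,"rz": 0,"dx": 0.4,"dy": 0,"dz": -1,"grip": 0.3}]'

```text
t: 3.22
tcp_pos: [0.4917, -0.0481, 0.2482]
ee_rot: [-0.694, 0.694, -0.135, 0.135]
contact_force: [-0.2, -0.9, 0.1]
finger_gap: 0.303
```

```bash
cat > goto.py <<'E'
import sys
from h import *
from bench import *
from scipy.spatial.transform import Rotation as R
def st():
    s=sense(); q=s["ee_rot"]; A=R.from_quat(np.r_[q[1:],q[0]]).as_matrix()
    return s,A,np.degrees(np.arctan2(A[1,0],A[0,0]))
if __name__=="__main__":
    s,A,th=st(); print("t",round(s["t"],2),"tcp",s["tcp_pos"].round(4),"yaw",th.round(2),"tilt",A[:,1].round(3))
    if len(sys.argv)>1:
        p=np.array([float(v) for v in sys.argv[1:4]]); print("rows units",(A.T@(p-s["tcp_pos"])/.03).round(2))
E
python3 goto.py .456 -.236 .10
```

```text
t 3.23 tcp [ 0.4917 -0.0481  0.2482] yaw -22.07 tilt [-0. -0. -1.]
rows units [ 1.25  4.94 -6.25]
```

move_arm --commands '[{"rx": 0,"ry": 0,"rz": 0,"dx": 0.2,"dy": 0,"dz": -1,"grip": 0.3},{"rx": 0,"ry": 0,"rz": 0,"dx": 0.2,"dy": 0,"dz": -1,"grip": 0.3},{"rx": 0,"ry": 0,"rz": 0,"dx": 0.2,"dy": 0,"dz": -1,"grip": 0.3},{"rx": 0,"ry": 0,"rz": 0,"dx": 0.2,"dy": 0,"dz": -1,"grip": 0.3},{"rx": 0,"ry": 0,"rz": 0,"dx": 0.2,"dy": 0,"dz": -1,"grip": 0.3}]'

```text
t: 3.85
tcp_pos: [0.4629, -0.1983, 0.2481]
ee_rot: [0.694, -0.694, 0.136, -0.135]
contact_force: [0.6, 0.1, -0.5]
finger_gap: 0.302
```

move_arm --commands '[{"rx": 0,"ry": 0,"rz": 0,"dx": 0.25,"dy": 0,"dz": -1,"grip": 0.3},{"rx": 0,"ry": 0,"rz": 0,"dx": 0,"dy": 1,"dz": -0.25,"grip": 0.3},{"rx": 0,"ry": 0,"rz": 0,"dx": 0,"dy": 1,"dz": 0,"grip": 0.3},{"rx": 0,"ry": 0,"rz": 0,"dx": 0,"dy": 1,"dz": 0,"grip": 0.3},{"rx": 0,"ry": 0,"rz": 0,"dx": 0,"dy": 0,"dz": 0,"grip": 0.3}]'

```text
t: 4.47
tcp_pos: [0.455, -0.2346, 0.1567]
ee_rot: [0.694, -0.694, 0.137, -0.134]
contact_force: [-0.1, 1.0, 0.2]
finger_gap: 0.3
```

```bash
python3 goto.py .456 -.236 .03; python3 - <<'E'
from bench import *
import cv2
for n in ("wrist","side"):
    im=camera(n); cv2.imwrite(f"pics/{n}1.png",im[:,:,::-1])
E
```

```text
t 4.47 tcp [ 0.455  -0.2346  0.1567] yaw -22.11 tilt [-0.004  0.001 -1.   ]
rows units [ 0.06  4.22 -0.03]
```

View pics/wrist1.png

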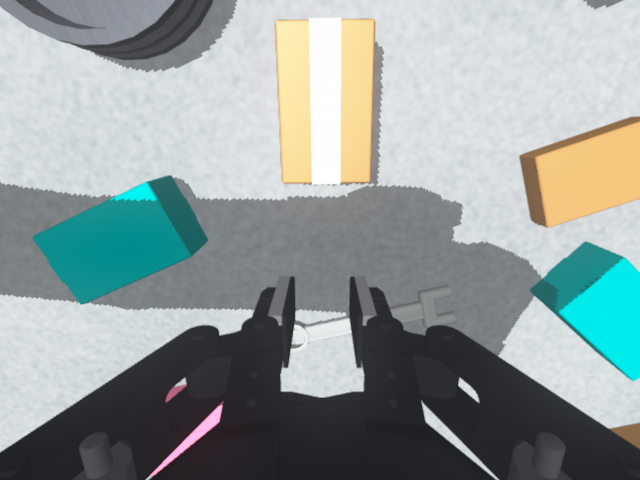

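View pics/side1.png

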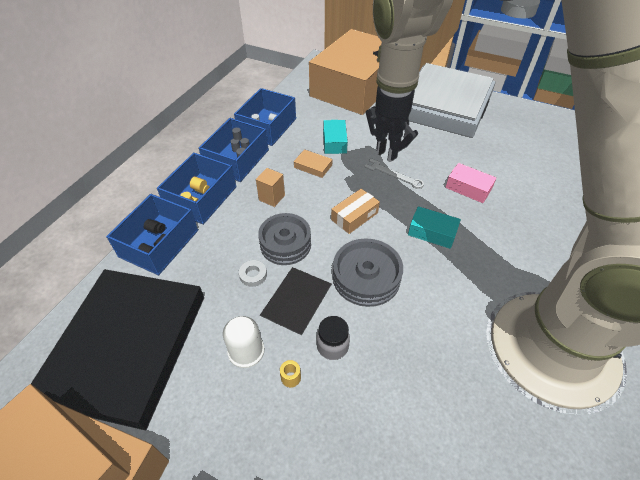

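The wrist view shows the carton dead ahead, between (277,19), (374,19), (372,183) and (284,183), and nearly square to the jaws. I'll measure it.

```bash
cat > wr.py <<'E'
# carton top from wrist picture: orange+white mask quad
from goto import *
import sys
def carton(im,m,seed=None):
    h=cv2.cvtColor(im,cv2.COLOR_RGB2HSV)
    o=cv2.inRange(h,(8,70,90),(25,255,255))
    w=cv2.inRange(h,(0,0,253),(180,6,255))
    k=np.ones((3,3),np.uint8)
    mk=cv2.morphologyEx(o,cv2.MORPH_CLOSE,np.ones((25,49),np.uint8))
    cs,_=cv2.findContours(mk,cv2.RETR_EXTERNAL,cv2.CHAIN_APPROX_NONE)
    best=None
    for c in cs:
        if cv2.contourArea(c)<800: continue
        inside=np.zeros(mk.shape,np.uint8); cv2.drawContours(inside,[c],-1,255,-1)
        wf=(cv2.bitwise_and(w,inside)>0).sum()
        if best is None or wf>best[0]: best=(wf,c)
    return best[1]
if __name__=="__main__":
    tag=sys.argv[1]
    s,A,th=st(); m=camera_model("wrist"); im=camera("wrist"); cv2.imwrite(f"pics/wrist_{tag}.png",im[:,:,::-1])
    c=carton(im,m)
    w=np.array([ray(m,p[0],.042)[:2] for p in c])
    r=cv2.minAreaRect((w*1000).astype(np.float32)); 
    print("t",round(s["t"],2),"tcp",s["tcp_pos"].round(4),"yaw",th.round(2),"F",s["contact_force"].round(1))
    b=cv2.boxPoints(r); e=[b[1]-b[0],b[2]-b[1]]; e=max(e,key=np.linalg.norm); e=e*np.sign(e[1])
    print("carton centre mm",np.round(r[0],1),"size",np.round(sorted(r[1]),1),"heading deg from +y to +x",np.degrees(np.arctan2(e[0],e[1])).round(2))
E
python3 wr.py a
```

```text
t 4.58 tcp [ 0.4562 -0.2353  0.1587] yaw -22.11 F [ 0.3 -0.6  0.4]
carton centre mm [ 490.3 -151.6] size [ 63.2 102.5] heading deg from +y to +x 21.54
```

move_arm --commands '[{"rx": 0,"ry": 0,"rz": 0,"dx": 0,"dy": 0.8,"dz": 0,"grip": 0.3},{"rx": 0,"ry": 0,"rz": 0,"dx": 0,"dy": 0.8,"dz": 0,"grip": 0.3},{"rx": 0,"ry": 0,"rz": 0,"dx": 0,"dy": 0.8,"dz": 0,"grip": 0.3},{"rx": 0,"ry": 0,"rz": 0,"dx": 0,"dy": 0.8,"dz": 0,"grip": 0.3},{"rx": 0,"ry": 0,"rz": 0,"dx": 0,"dy": 0.7,"dz": 0,"grip": 0.3}]'

```text
t: 5.25
tcp_pos: [0.4573, -0.2353, 0.0418]
ee_rot: [-0.694, 0.694, -0.134, 0.136]
contact_force: [-0.1, -0.1, 0.1]
finger_gap: 0.303
```

```bash
python3 wr.py b;  python3 - <<'E'
from bench import *
import cv2
for n in ("side",):
    im=camera(n); cv2.imwrite(f"pics/{n}2.png",cv2.resize(im[80:260,300:480,::-1],None,fx=3.3,fy=3.3,interpolation=cv2.INTER_CUBIC))
E
```

```text
t 5.25 tcp [ 0.4573 -0.2353  0.0418] yaw -22.06 F [-0.1 -0.1  0.1]
carton centre mm [ 504.7 -171.1] size [21.2 75.5] heading deg from +y to +x 21.56
```

View pics/wrist_b.png

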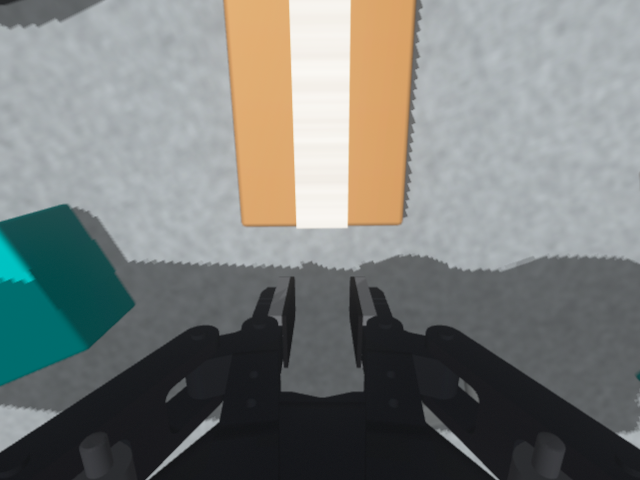

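View pics/side2.png

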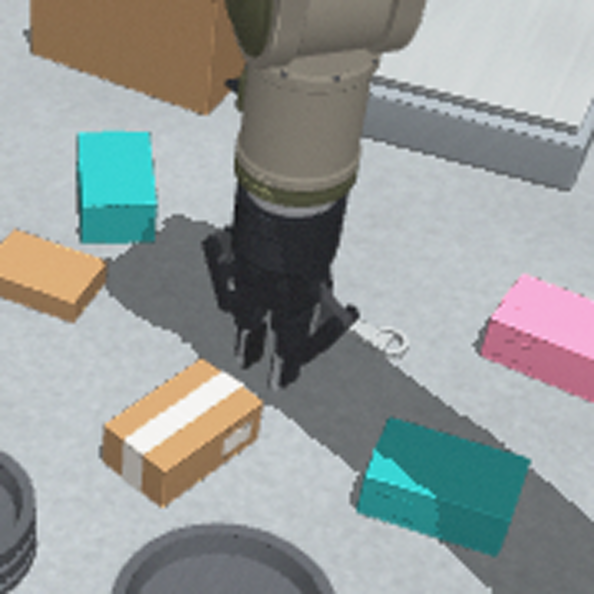

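```bash
python3 - <<'E'
from goto import *
s,A,th=st(); m=camera_model("wrist"); T=m["camera_from_world"]; c=-T[:3,:3].T@T[:3,3]
print("cam in tool mm",(A.T@(c-s["tcp_pos"])*1000).round(1))
for uv in [(292,278),(352,278),(292,365),(240,322),(272,320),(205,328),(190,340),(440,330),(455,345),(265,290),(256,310),(0,460),(640,470)]:
    d=T[:3,:3].T@np.linalg.solve(m["camera_matrix"],[*uv,1.])
    for zz in (0,):
        t=(s["tcp_pos"]-c)@A[:,2]/(d@A[:,2]); p=c+d*t
        q=A.T@(p-s["tcp_pos"])*1000; print(uv,"x %.1f  down %.1f  worldz %.1f"%(q[0],q[1],p[2]*1000))
E
```

```text
cam in tool mm [  -0.4 -125.4   74.5]
(292, 278) x -16.2  down 36.8  worldz 4.1
(352, 278) x 15.5  down 36.8  worldz 4.1
(292, 365) x -10.3  down -31.8  worldz 72.7
(240, 322) x -33.7  down -5.7  worldz 46.6
(272, 320) x -20.9  down -4.2  worldz 45.1
(205, 328) x -46.5  down -10.0  worldz 50.9
(190, 340) x -49.5  down -17.9  worldz 58.8
(440, 330) x 45.7  down -11.4  worldz 52.3
(455, 345) x 48.0  down -21.0  worldz 61.9
(265, 290) x -28.2  down 22.9  worldz 18.0
(256, 310) x -29.0  down 3.9  worldz 37.0
(0, 460) x -76.5  down -65.3  worldz 106.2
(640, 470) x 72.6  down -67.8  worldz 108.6
```

Finger tips are about 25 mm up, and the knuckles clear the pulleys' 46 mm top. Now I'll close up to the carton's rear face.

move_arm --commands '[{"rx": 0,"ry": 0,"rz": 0,"dx": 0,"dy": 0.17,"dz": 0.3,"grip": 0.3},{"rx": 0,"ry": 0,"rz": 0,"dx": 0,"dy": 0,"dz": 0.3,"grip": 0.3},{"rx": 0,"ry": 0,"rz": 0,"dx": 0,"dy": 0,"dz": 0.2,"grip": 0.3},{"rx": 0,"ry": 0,"rz": 0,"dx": 0,"dy": 0,"dz": 0.1,"grip": 0.3},{"rx": 0,"ry": 0,"rz": 0,"dx": 0,"dy": 0,"dz": 0.1,"grip": 0.3}]'

```text
t: 5.98
tcp_pos: [0.4671, -0.2083, 0.0367]
ee_rot: [-0.693, 0.695, -0.136, 0.136]
contact_force: [-3.1, -4.2, 5.8]
finger_gap: 0.298
```

```bash
cat > sd.py <<'E'
from goto import *
tag=sys.argv[1]
s,A,th=st(); print("t",round(s["t"],2),"tcp",s["tcp_pos"].round(4),"yaw",th.round(2),"F",s["contact_force"].round(1))
im=camera("side")[:,:,::-1]; cv2.imwrite(f"pics/side_{tag}_full.png",im); cv2.imwrite(f"pics/side_{tag}.png",cv2.resize(im[160:350,240:430],None,fx=3,fy=3,interpolation=cv2.INTER_CUBIC))
im=camera("wrist")[:,:,::-1];cv2.imwrite(f"pics/wrist_{tag}.png",im)
E
python3 sd.py c
```

```text
t 5.97 tcp [ 0.4671 -0.2083  0.0367] yaw -22.15 F [-3.1 -4.2  5.8]
```

View pics/wrist_c.png

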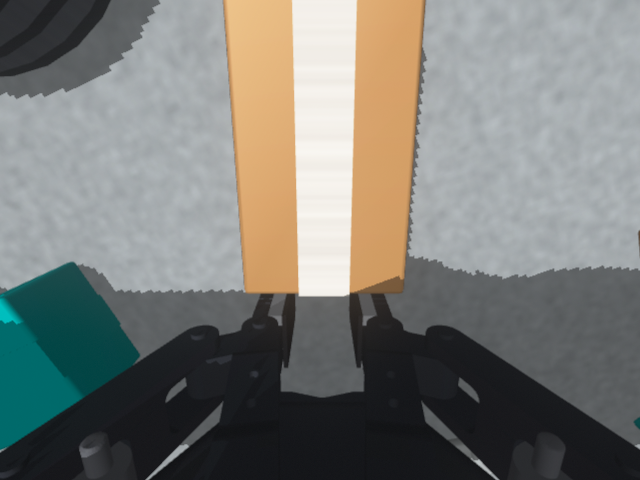

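The carton's rear edge (245–403, row 292) is square against both fingertips. I'll start the turning push.

move_arm --commands '[{"rx": 0,"ry": -0.15,"rz": 0,"dx": 0.05,"dy": 0,"dz": 0.16,"grip": 0.3},{"rx": 0,"ry": -0.15,"rz": 0,"dx": 0.05,"dy": 0,"dz": 0.16,"grip": 0.3},{"rx": 0,"ry": -0.15,"rz": 0,"dx": 0.05,"dy": 0,"dz": 0.16,"grip": 0.3},{"rx": 0,"ry": -0.15,"rz": 0,"dx": 0.05,"dy": 0,"dz": 0.16,"grip": 0.3},{"rx": 0,"ry": -0.15,"rz": 0,"dx": 0.05,"dy": 0,"dz": 0.16,"grip": 0.3}]'

```text
t: 6.7
tcp_pos: [0.4828, -0.1885, 0.0366]
ee_rot: [-0.7, 0.701, -0.099, 0.1]
contact_force: [-2.4, -5.8, 4.9]
finger_gap: 0.301
```

```bash
python3 sd.py d
```

```text
t 6.7 tcp [ 0.4828 -0.1885  0.0366] yaw -16.14 F [-2.4 -5.8  4.9]
```

View pics/wrist_d.png

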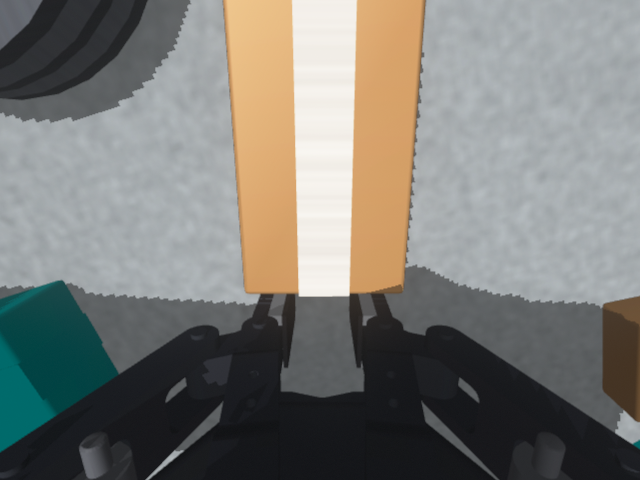

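View pics/side_d.png

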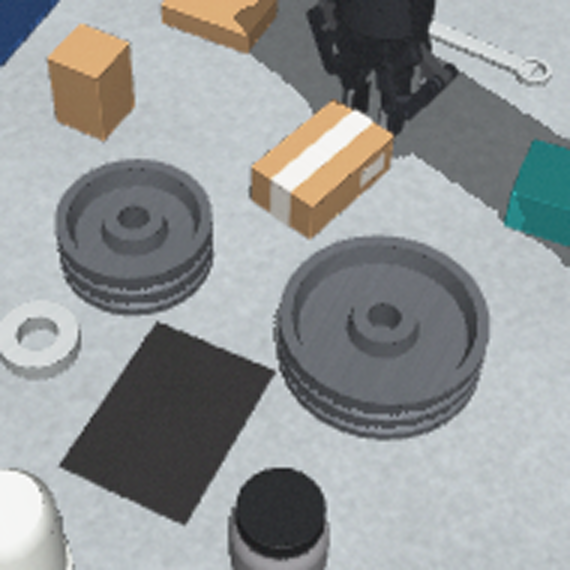

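move_arm --commands '[{"rx": 0,"ry": -0.19,"rz": 0,"dx": 0.05,"dy": 0,"dz": 0.16,"grip": 0.3},{"rx": 0,"ry": -0.19,"rz": 0,"dx": 0.05,"dy": 0,"dz": 0.16,"grip": 0.3},{"rx": 0,"ry": -0.19,"rz": 0,"dx": 0.05,"dy": 0,"dz": 0.16,"grip": 0.3},{"rx": 0,"ry": -0.19,"rz": 0,"dx": 0.05,"dy": 0,"dz": 0.16,"grip": 0.3},{"rx": 0,"ry": -0.19,"rz": 0,"dx": 0.05,"dy": 0,"dz": 0.16,"grip": 0.3}]'

```text
t: 7.42
tcp_pos: [0.4957, -0.1663, 0.0365]
ee_rot: [-0.705, 0.706, -0.052, 0.053]
contact_force: [-1.0, -5.2, 4.0]
finger_gap: 0.301
```

```bash
python3 goto.py .504 -.142 .037
```

```text
t 7.42 tcp [ 0.4957 -0.1663  0.0365] yaw -8.49 tilt [ 0.001 -0.001 -1.   ]
rows units [ 0.15 -0.02  0.84]
```

move_arm --commands '[{"rx": 0,"ry": -0.19,"rz": 0,"dx": 0.03,"dy": 0,"dz": 0.15,"grip": 0.3},{"rx": 0,"ry": -0.19,"rz": 0,"dx": 0.03,"dy": 0,"dz": 0.15,"grip": 0.3},{"rx": 0,"ry": -0.19,"rz": 0,"dx": 0.03,"dy": 0,"dz": 0.15,"grip": 0.3},{"rx": 0,"ry": -0.19,"rz": 0,"dx": 0.03,"dy": 0,"dz": 0.15,"grip": 0.3},{"rx": 0,"ry": -0.19,"rz": 0,"dx": 0.03,"dy": 0,"dz": 0.15,"grip": 0.3}]'

```text
t: 8.05
tcp_pos: [0.5026, -0.1441, 0.0364]
ee_rot: [-0.707, 0.707, -0.005, 0.006]
contact_force: [1.2, -4.6, 4.4]
finger_gap: 0.297
```

```bash
python3 sd.py e; python3 - <<'E'
import cv2
from bench import camera
a=camera("scene")[:,:,::-1][180:310,220:410]; cv2.imwrite("pics/scene_e.png",cv2.resize(a,None,fx=4,fy=4,interpolation=cv2.INTER_CUBIC))
E
```

```text
t 8.05 tcp [ 0.5026 -0.1441  0.0364] yaw -0.86 F [ 1.2 -4.6  4.4]
```

View pics/wrist_e.png

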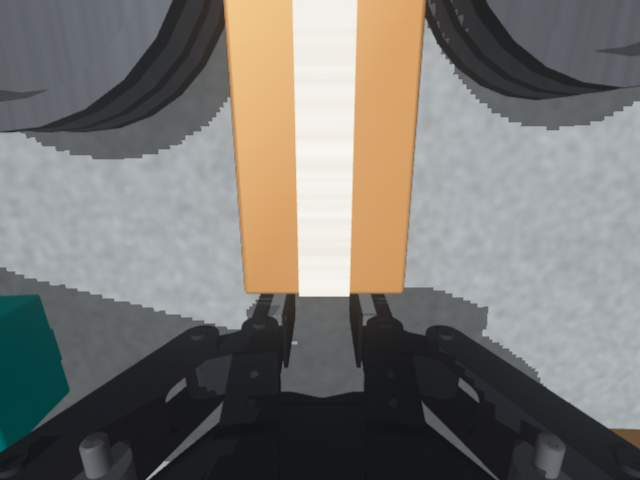

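View pics/side_e.png

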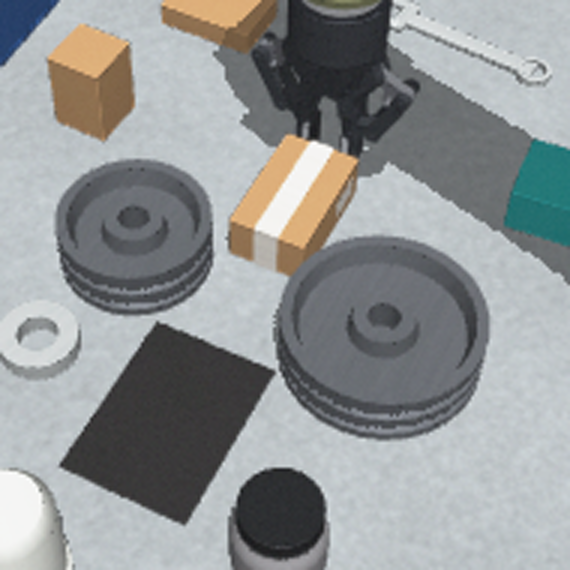

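View pics/scene_e.png

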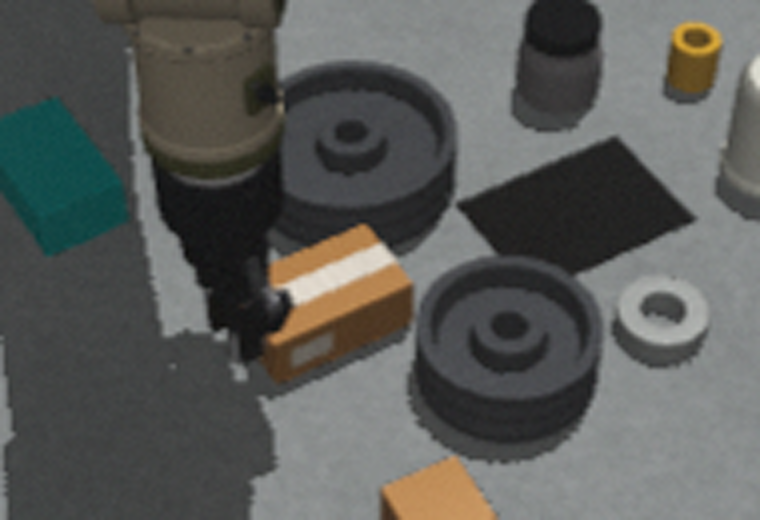

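```bash
python3 - <<'E'
import cv2,numpy as np
a=cv2.imread("pics/wrist_e.png")[0:150]; a=cv2.convertScaleAbs(a,alpha=1.6,beta=20); cv2.imwrite("pics/we_l.png",np.vstack([cv2.resize(a[:,0:250],None,fx=3,fy=2,interpolation=1),cv2.resize(a[:,390:640],None,fx=3,fy=2,interpolation=1)]))
E
```

```text
(no output)
```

View pics/we_l.png

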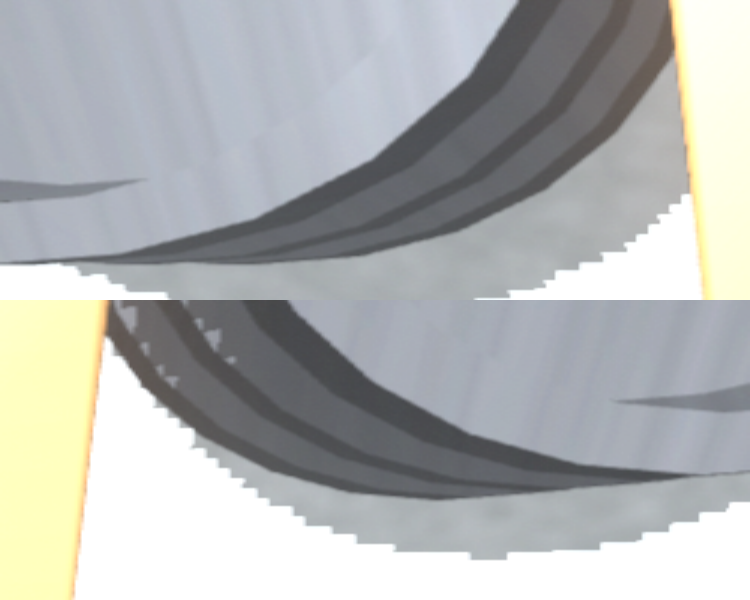

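```bash
python3 - <<'E'
from goto import *
from scipy.optimize import least_squares
m=camera_model("wrist")
L=[(525,0),(470,77),(372,160),(255,220),(125,253),(0,262)]; Rr=[(285,300),(372,383),(470,433),(578,465),(688,475)]
L=[(x/3,y/2) for x,y in L]; Rr=[(390+x/3,(y-300)/2) for x,y in Rr]
for k,p,r,g in (("big",L,.075,(.395,.005)),("small",Rr,.06,(.6,.003))):
    w=np.array([ray(m,q,.046)[:2] for q in p]); s=least_squares(lambda c:np.hypot(*(w-c).T)-r,g); print(k,s.x.round(4),s.fun.round(4)); 
    s=least_squares(lambda c:np.hypot(*(w-c[:2]).T)-c[2],[*g,r]); print("  free r",s.x.round(4))
for k,p in (("Ledge",[(226.5,30),(236,170),(245,285)]),("Redge",[(425,30),(413.5,170),(404,285)]),("rear",[(246,292.5),(402,292)])):
    print(k,[ray(m,q,.042)[:2].round(4).tolist() for q in p])
E
```

```text
big [0.3958 0.0076] [-0.0001 -0.     -0.      0.0002  0.0001 -0.0002]
  free r [0.397  0.0056 0.0728]
small [0.6015 0.0029] [-0.      0.0001 -0.0001  0.0001 -0.    ]
  free r [0.6014 0.0028 0.0599]
Ledge [[0.4738, -0.0378], [0.4729, -0.0816], [0.4724, -0.1262]]
Redge [[0.5366, -0.0388], [0.5357, -0.0826], [0.5348, -0.1272]]
rear [[0.4725, -0.1295], [0.5342, -0.1302]]
```

The wrist view gives a 70.8 mm gap centred at (506.1, 5.1) mm. The carton axis at heading 1° runs to x ≈ 506 there, so I push straight.

move_arm --commands '[{"rx": 0,"ry": 0,"rz": 0,"dx": 0,"dy": 0,"dz": 0.2,"grip": 0.3},{"rx": 0,"ry": 0,"rz": 0,"dx": 0,"dy": 0,"dz": 0.2,"grip": 0.3},{"rx": 0,"ry": 0,"rz": 0,"dx": 0,"dy": 0,"dz": 0.2,"grip": 0.3},{"rx": 0,"ry": 0,"rz": 0,"dx": 0,"dy": 0,"dz": 0.2,"grip": 0.3},{"rx": 0,"ry": 0,"rz": 0,"dx": 0,"dy": 0,"dz": 0.2,"grip": 0.3}]'

```text
t: 8.82
tcp_pos: [0.5023, -0.1131, 0.0362]
ee_rot: [-0.707, 0.707, -0.005, 0.005]
contact_force: [-0.2, -5.3, 3.2]
finger_gap: 0.3
```

```bash
python3 sd.py f
```

```text
t 8.82 tcp [ 0.5023 -0.1131  0.0362] yaw -0.88 F [-0.2 -5.3  3.2]
```

View pics/wrist_f.png

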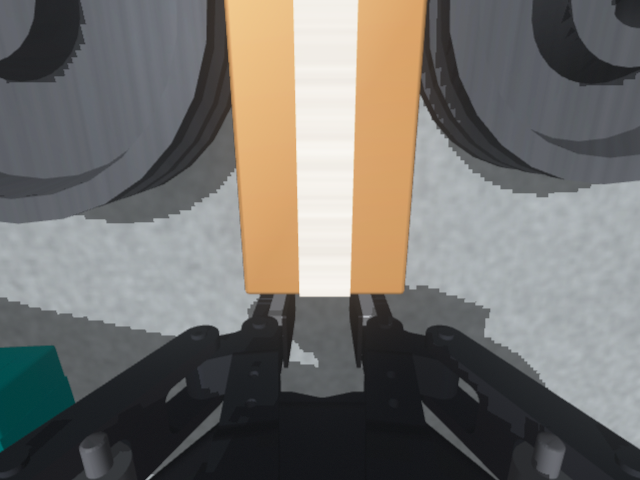

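move_arm --commands '[{"rx": 0,"ry": 0,"rz": 0,"dx": 0.01,"dy": 0,"dz": 0.2,"grip": 0.3},{"rx": 0,"ry": 0,"rz": 0,"dx": 0.01,"dy": 0,"dz": 0.2,"grip": 0.3},{"rx": 0,"ry": 0,"rz": 0,"dx": 0.01,"dy": 0,"dz": 0.2,"grip": 0.3},{"rx": 0,"ry": 0,"rz": 0,"dx": 0,"dy": 0,"dz": 0.2,"grip": 0.3},{"rx": 0,"ry": 0,"rz": 0,"dx": 0,"dy": 0,"dz": 0.2,"grip": 0.3}]'

```text
t: 9.55
tcp_pos: [0.5036, -0.0829, 0.0361]
ee_rot: [0.707, -0.707, 0.005, -0.005]
contact_force: [-0.4, -1.8, -1.0]
finger_gap: 0.298
```

```bash
python3 sd.py g; python3 - <<'E'
import cv2
a=cv2.imread("pics/wrist_g.png")[0:300,180:470]; a=cv2.convertScaleAbs(a,alpha=1.3,beta=15); cv2.imwrite("pics/wg.png",cv2.resize(a,None,fx=2,fy=2,interpolation=1))
E
```

```text
t 9.55 tcp [ 0.5036 -0.0829  0.0361] yaw -0.87 F [-0.4 -1.8 -1. ]
```

View pics/wg.png

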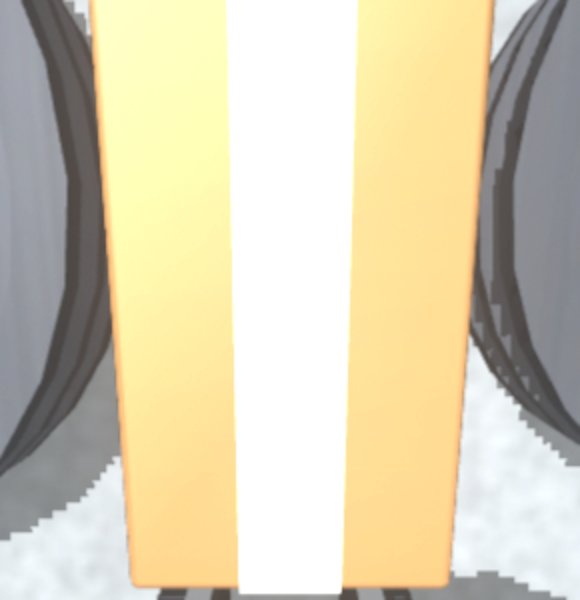

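View pics/side_g.png

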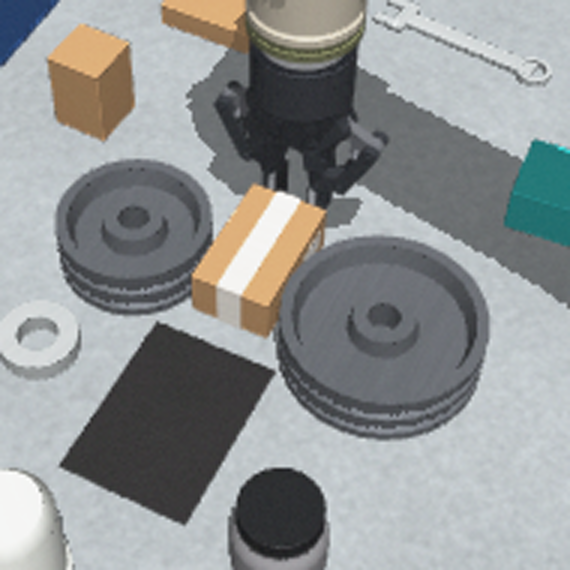

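The carton is in the gap with similar clearance left and right, about 0.5 mm off centre. I'll continue.

move_arm --commands '[{"rx": 0,"ry": 0,"rz": 0,"dx": 0,"dy": 0,"dz": 0.2,"grip": 0.3},{"rx": 0,"ry": 0,"rz": 0,"dx": 0,"dy": 0,"dz": 0.2,"grip": 0.3},{"rx": 0,"ry": 0,"rz": 0,"dx": 0,"dy": 0,"dz": 0.2,"grip": 0.3},{"rx": 0,"ry": 0,"rz": 0,"dx": 0,"dy": 0,"dz": 0.2,"grip": 0.3},{"rx": 0,"ry": 0,"rz": 0,"dx": 0,"dy": 0,"dz": 0.2,"grip": 0.3}]'

```text
t: 10.28
tcp_pos: [0.5042, -0.0531, 0.0362]
ee_rot: [0.707, -0.707, 0.005, -0.005]
contact_force: [-0.6, -2.8, -1.1]
finger_gap: 0.297
```

```bash
python3 sd.py i
```

```text
t 10.28 tcp [ 0.5042 -0.0531  0.0362] yaw -0.88 F [-0.6 -2.8 -1.1]
```

View pics/side_i.png

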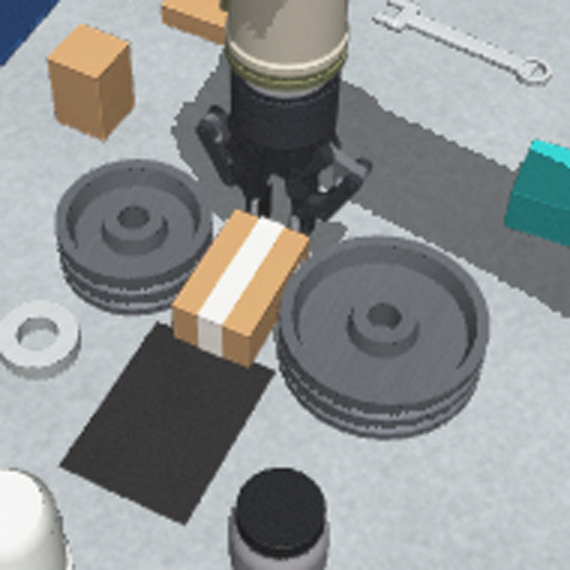

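View pics/wrist_i.png

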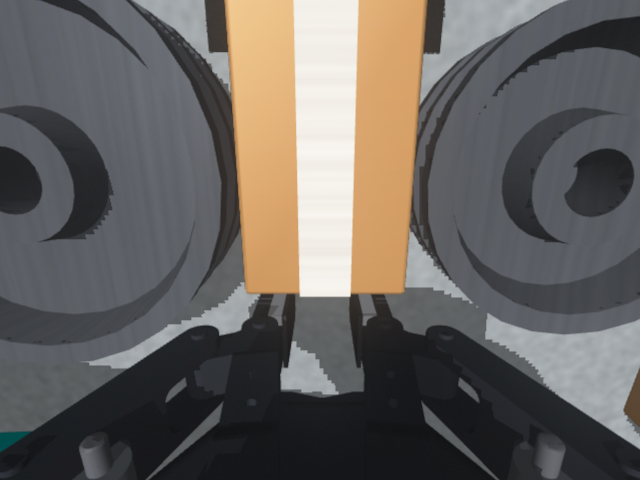

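The carton is moving straight, and the mat's edge shows evenly on both sides (208–228 and 425–443 px). Next I'll watch for the knuckles passing over the rims.

move_arm --commands '[{"rx": 0,"ry": 0,"rz": 0,"dx": 0,"dy": 0,"dz": 0.2,"grip": 0.3},{"rx": 0,"ry": 0,"rz": 0,"dx": 0,"dy": 0,"dz": 0.2,"grip": 0.3},{"rx": 0,"ry": 0,"rz": 0,"dx": 0,"dy": 0,"dz": 0.2,"grip": 0.3},{"rx": 0,"ry": 0,"rz": 0,"dx": 0,"dy": 0,"dz": 0.2,"grip": 0.3}]'

```text
t: 10.88
tcp_pos: [0.5047, -0.0293, 0.0362]
ee_rot: [-0.707, 0.707, -0.005, 0.006]
contact_force: [0.3, -3.8, 1.3]
finger_gap: 0.294
```

```bash
python3 sd.py j
```

```text
t 10.88 tcp [ 0.5047 -0.0293  0.0362] yaw -0.89 F [ 0.3 -3.8  1.3]
```

View pics/side_j.png

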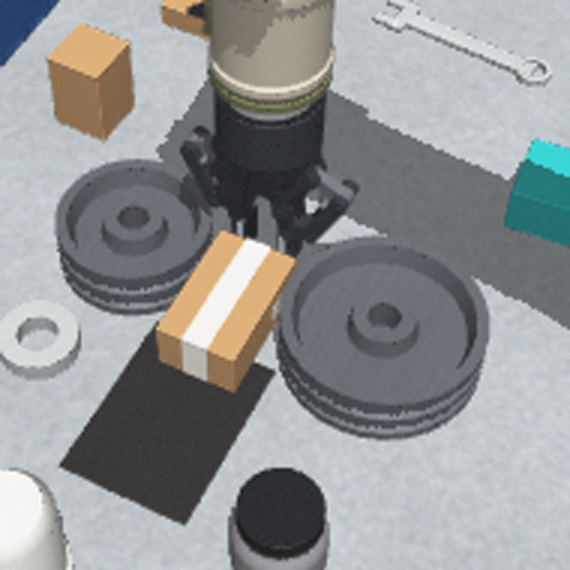

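View pics/wrist_j.png

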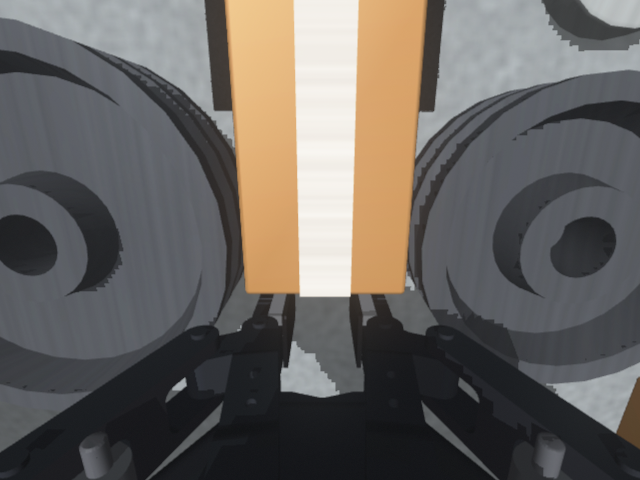

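move_arm --commands '[{"rx": 0,"ry": 0,"rz": 0,"dx": 0,"dy": 0,"dz": 0.15,"grip": 0.3},{"rx": 0,"ry": 0,"rz": 0,"dx": 0,"dy": 0,"dz": 0.15,"grip": 0.3},{"rx": 0,"ry": 0,"rz": 0,"dx": 0,"dy": 0,"dz": 0.15,"grip": 0.3}]'

```text
t: 11.35
tcp_pos: [0.5048, -0.0159, 0.0362]
ee_rot: [-0.707, 0.707, -0.006, 0.006]
contact_force: [0.5, -3.5, 0.8]
finger_gap: 0.295
```

move_arm --commands '[{"rx": 0,"ry": 0,"rz": 0,"dx": 0,"dy": 0,"dz": 0.15,"grip": 0.3},{"rx": 0,"ry": 0,"rz": 0,"dx": 0,"dy": 0,"dz": 0.15,"grip": 0.3},{"rx": 0,"ry": 0,"rz": 0,"dx": 0,"dy": 0,"dz": 0.15,"grip": 0.3}]'

```text
t: 11.72
tcp_pos: [0.505, -0.0023, 0.0362]
ee_rot: [-0.707, 0.707, -0.005, 0.005]
contact_force: [0.0, -3.3, 1.1]
finger_gap: 0.3
```

```bash
python3 sd.py k
```

```text
t 11.72 tcp [ 0.505  -0.0023  0.0362] yaw -0.89 F [ 0.  -3.3  1.1]
```

View pics/side_k.png

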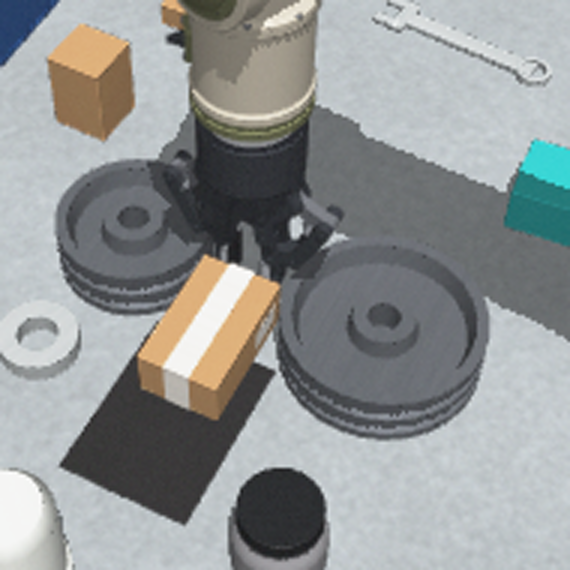

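View pics/wrist_k.png

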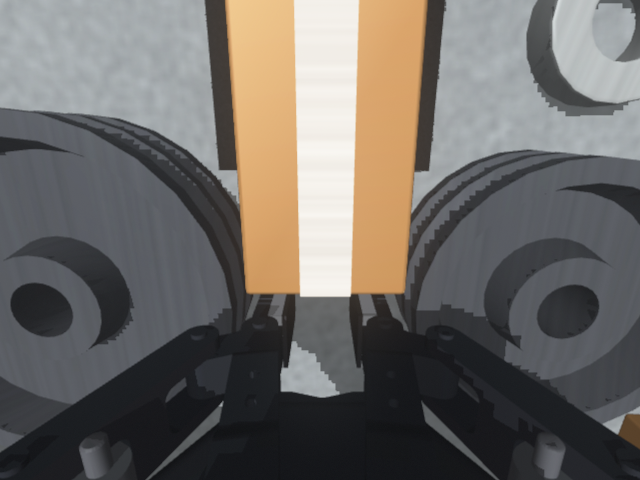

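move_arm --commands '[{"rx": 0,"ry": 0,"rz": 0,"dx": 0,"dy": 0,"dz": 0.2,"grip": 0.3},{"rx": 0,"ry": 0,"rz": 0,"dx": 0,"dy": 0,"dz": 0.2,"grip": 0.3},{"rx": 0,"ry": 0,"rz": 0,"dx": 0,"dy": 0,"dz": 0.2,"grip": 0.3},{"rx": 0,"ry": 0,"rz": 0,"dx": 0,"dy": 0,"dz": 0.2,"grip": 0.3},{"rx": 0,"ry": 0,"rz": 0,"dx": 0,"dy": 0,"dz": 0.2,"grip": 0.3}]'

```text
t: 12.45
tcp_pos: [0.5055, 0.0279, 0.0362]
ee_rot: [0.707, -0.707, 0.005, -0.005]
contact_force: [0.1, -3.0, 0.9]
finger_gap: 0.303
```

```bash
python3 sd.py l
```

```text
t 12.45 tcp [0.5055 0.0279 0.0362] yaw -0.88 F [ 0.1 -3.   0.9]
```

View pics/side_l.png

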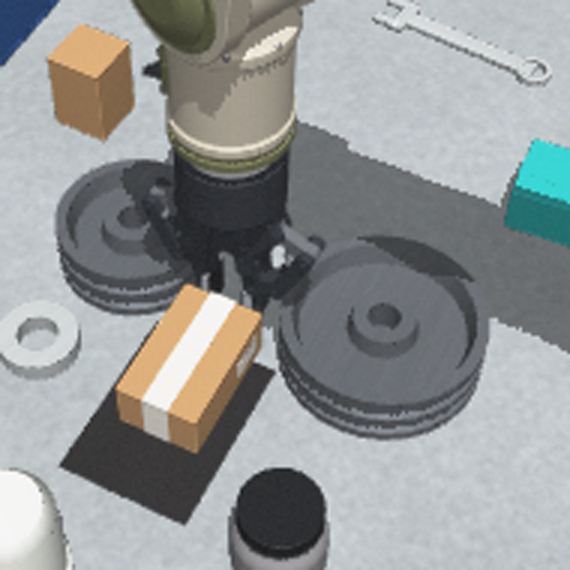

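View pics/wrist_l.png

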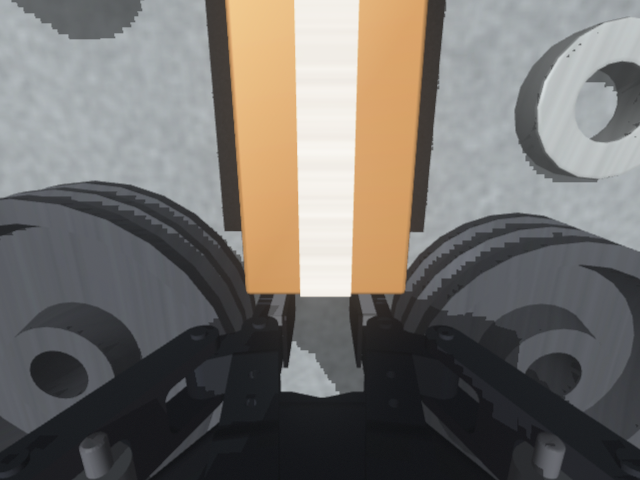

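Both mat margins stay even and there are about 33 mm to go.

move_arm --commands '[{"rx": 0,"ry": 0,"rz": 0,"dx": 0,"dy": 0,"dz": 0.2,"grip": 0.3},{"rx": 0,"ry": 0,"rz": 0,"dx": 0,"dy": 0,"dz": 0.2,"grip": 0.3},{"rx": 0,"ry": 0,"rz": 0,"dx": 0,"dy": 0,"dz": 0.2,"grip": 0.3},{"rx": 0,"ry": 0,"rz": 0,"dx": 0,"dy": 0,"dz": 0.2,"grip": 0.3},{"rx": 0,"ry": 0,"rz": 0,"dx": 0,"dy": 0,"dz": 0.2,"grip": 0.3}]'

```text
t: 13.18
tcp_pos: [0.5059, 0.0578, 0.0362]
ee_rot: [-0.707, 0.707, -0.005, 0.005]
contact_force: [0.1, -3.1, 1.0]
finger_gap: 0.302
```

```bash
python3 sd.py m
```

```text
t 13.18 tcp [0.5059 0.0578 0.0362] yaw -0.88 F [ 0.1 -3.1  1. ]
```

View pics/side_m.png

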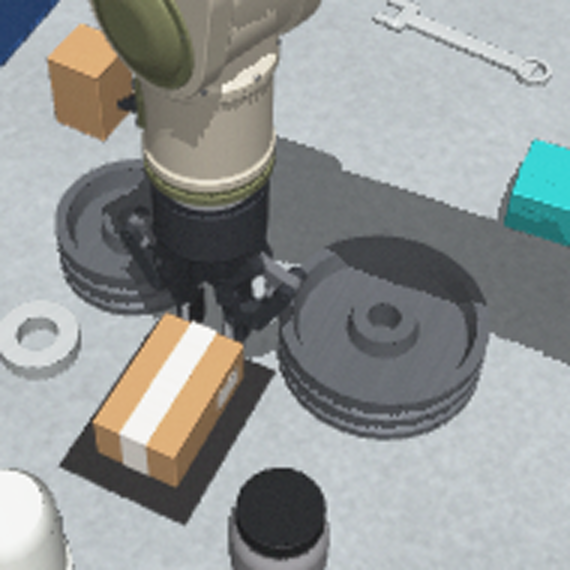

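View pics/wrist_m.png

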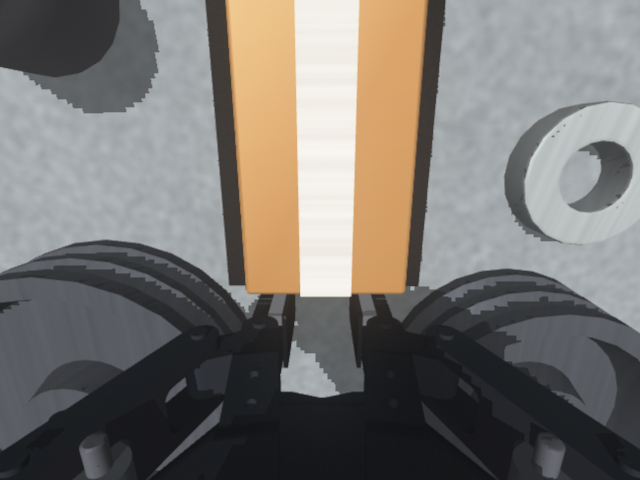

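```bash
python3 - <<'E'
from goto import *
m=camera_model("wrist")
for k,p,z in (("mat rear",[(236,286),(413,287)],0),("car rear",[(247,292.5),(404,292.5)],.042)): print(k,[ray(m,q,z)[:2].round(4).tolist() for q in p])
m=camera_model("side"); f=lambda q:(q[0]/3+240-.33,q[1]/3+160-.33)
for k,p,z in (("mat front",[(60,465),(185,523)],0),("mat rear",[(157,322),(274,371)],0),("car top",[(170,313),(243,347),(180,460),(94,422)],.042),("car front bottom",[(100,447),(177,487)],0)): print(k,[ray(m,f(q),z)[:2].round(4).tolist() for q in p])
E
```

```text
mat rear [[0.4602, 0.055], [0.5542, 0.053]]
car rear [[0.4765, 0.0724], [0.5385, 0.0715]]
mat front [[0.5574, 0.1913], [0.4587, 0.1924]]
mat rear [[0.5549, 0.0531], [0.4567, 0.0546]]
car top [[0.534, 0.0681], [0.4738, 0.0718], [0.4716, 0.172], [0.5374, 0.1716]]
car front bottom [[0.5395, 0.1665], [0.4762, 0.1707]]
```

The carton lies inside the mat with about 16 mm behind, 19 mm ahead and 16–18 mm each side. Now I'll back off and lift clear.

move_arm --commands '[{"rx": 0,"ry": 0,"rz": 0,"dx": 0,"dy": 0,"dz": -0.2,"grip": 0.3},{"rx": 0,"ry": 0,"rz": 0,"dx": 0,"dy": 0,"dz": -0.4,"grip": 0.3},{"rx": 0,"ry": 0,"rz": 0,"dx": 0,"dy": 0,"dz": -0.4,"grip": 0.3},{"rx": 0,"ry": 0,"rz": 0,"dx": 0,"dy": -0.5,"dz": 0,"grip": 0.3},{"rx": 0,"ry": 0,"rz": 0,"dx": 0,"dy": -1,"dz": 0,"grip": 0.3}]'

```text
t: 13.9
tcp_pos: [0.5049, 0.0269, 0.0817]
ee_rot: [0.707, -0.707, 0.007, -0.005]
contact_force: [0.2, 0.1, 0.6]
finger_gap: 0.302
```

move_arm --commands '[{"rx": 0,"ry": 0,"rz": 0,"dx": 0,"dy": -1,"dz": 0,"grip": 0.3},{"rx": 0,"ry": 0,"rz": 0,"dx": 0,"dy": -1,"dz": -0.5,"grip": 0.3},{"rx": 0,"ry": 0,"rz": 0,"dx": 0,"dy": -1,"dz": -1,"grip": 0.3},{"rx": 0,"ry": 0,"rz": 0,"dx": 0,"dy": -0.5,"dz": -1,"grip": 0.3},{"rx": 0,"ry": 0,"rz": 0,"dx": 0,"dy": 0,"dz": 0,"grip": 0.3}]'

```text
t: 14.52
tcp_pos: [0.5045, -0.0497, 0.1884]
ee_rot: [0.707, -0.707, 0.006, -0.008]
contact_force: [-1.3, 0.1, -0.8]
finger_gap: 0.299
```

```bash
python3 sd.py n; python3 - <<'E'
import cv2
from bench import camera
cv2.imwrite("pics/scene_n.png",camera("scene")[:,:,::-1])
E
```

```text
t 14.53 tcp [ 0.5045 -0.0497  0.1884] yaw -1.09 F [-1.3  0.1 -0.8]
```

View pics/side_n_full.png

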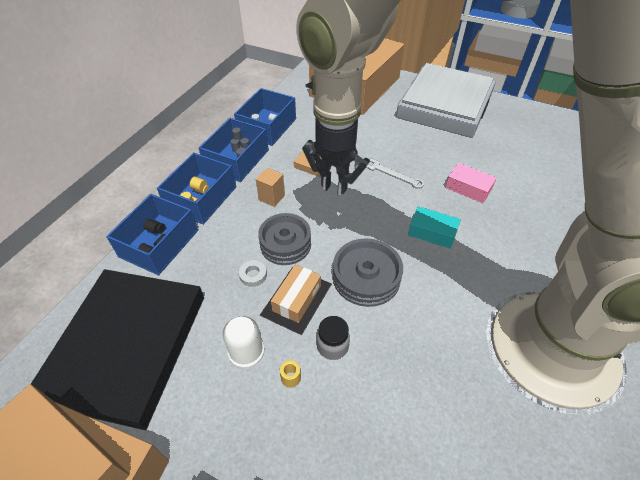

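View pics/scene_n.png

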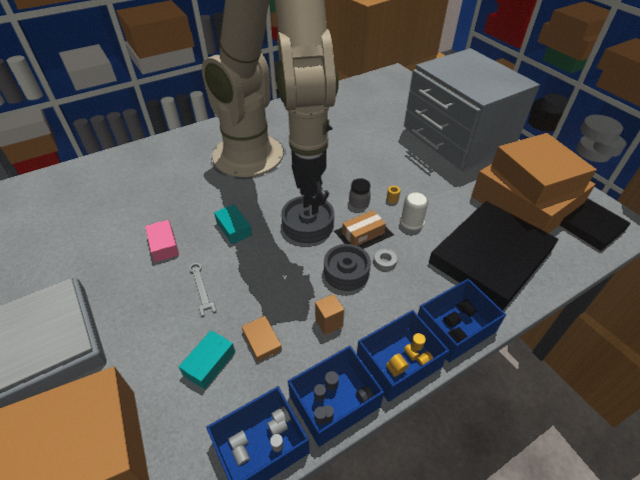

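The carton lies wholly on the mat, at side (296,293) and scene (363,229), with a dark border all round. The other things are where they started, and the arm is clear.

```bash
python3 -c "
from bench import *
print(sign_off())"
```

```text
the job is handed in; nothing more can be done
None
```

I pushed the carton from behind with two partly opened fingers. They turned it about 21° on the way in, took it straight through the gap, and left it wholly on the order mat. I then backed the fingers off, lifted the arm clear and handed the job in at about 14.5 s.

- **On the mat:** The last measurement, taken just before backing off, gave about 16 mm of mat behind the carton, 19 mm ahead and 16–18 mm on each side. The pictures taken after backing off still show a dark border all round it.
- **Gap:** It measured 70.8 mm wide. The carton passed about 0.5 mm off centre and I saw no contact with the pulleys.
- **Forces:** Wrist force read under 9 N while pushing. One reading of about 48 N came during the first fast transfer in free air, well below the 120 N limit.
- **Other things:** The bystanders and look-alikes look unmoved in the last side and scene pictures, judged by eye.

Two things did not go cleanly. The first three move calls were refused for incomplete rows, without moving the arm. The scene and side cameras disagreed by up to 6 mm on the big pulley's position, so I relied on the closer wrist view for the gap.

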